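Switch the bead dispenser to the green cup

TASK

Switch the bead dispenser on the craft table over to the green beads: pull its black selector knob up against the spring, turn the pointer to the cup of green beads, feel for the notch there and let the knob drop fully home in it. Never force the knob sideways or downwards while its pin is caught or resting on the plate, leave the tin, the tub, the pen and the knife where they are, and let go at the end.

Things in the scene. Friction and masses are not known exactly. Their poses are not given: they have to be found in the camera images.
- dispenser: Cream bead dispenser, a box 200 x 200 x 80 mm with mint trim, fixed to the table. Origin: centre of its underside; z up; outlet on the -y face. Three cups stand on its flat top on a circle of 72 mm radius round the selector's axis: the black cup straight towards its +x, the two others 58 degrees to either side.
- dial_center (a point): Top centre of the grey dial collar (80 mm across, top 99 mm above the table), on the selector's vertical axis, at x = -20 mm, y = 0 in the dispenser's frame. Axes as the dispenser's.
- selector_grip (a point): Grip point on the selector's axis, 136 mm above the table when home. Black knob: disc 72 mm across (top at 108.5 mm when home) with an upright coral grip bar 52 long, 12 thick, 38 mm high on it (top at 146.5 mm). x axis: along the bar to the pointer; z up. Starts home, pointing at the black cup. Slides straight up; turns at most 80 degrees either way from there.
- pointer_tip (a point): Tip of the white pointer needle on the knob, 50 mm from the selector's axis in the direction of the bar.
- selector_pull (a joint): How far the knob is pulled up, m: 0 home, stop at 0.016. Spring: 5 N home, 8 N at 8 mm, 10.5 N at the stop; drag 50 N per m/s. A pin sits 8 mm deep in the notch: the knob turns freely above 8.5 mm. Let down between notches the pin rests on the flat plate (reads 7 to 8 mm) and slides there easily; over a notch the knob, if free, drops to 0 by its spring.
- selector_pin: Flat-ended steel pin, 4 mm wide, hidden under the disc, 26 mm from the axis below the pointer. Notches are 6 mm wide (2 degrees play each way). The green and amber notches lie 4 to 12 degrees off their cups' directions, to one side or the other, different each time: feel for them. Forcing it does damage: keep its contact force under 30 N. Origin: on the axis, at table level when home.
- green_cup: Small gold cup, 36 mm across and 14 mm high, filled with green beads, fixed on the dispenser's top to the left or right of the black cup. Origin: centre of its underside.
- amber_cup: The same with amber beads, on the other side.
- black_cup: The same with black beads, always in the middle.
- tin: Shallow gold tin of mixed beads, 112 mm across, 16 mm high, loose on the table before the outlet. Origin: centre of its underside.
- tub: White tub with a blue cap, 68 mm across, 120 mm high, loose on the table beside the dispenser. Origin: centre of its underside.
- pen: Violet and coral pen lying on the table, 131 mm long, 12 mm thick. Origin: under its middle; x along it.
- knife: Steel table knife lying flat beyond the dispenser's +x face, 180 mm long, 20 mm wide. Origin: under its middle; x along it.

How it is judged:
On the way, in this order (a step that is already met when the one before it is completed fails the run):
1. the knob is pulled up clear of its notch (at least 8 mm) (value of joint selector_pull above 0.008 m), for 0.1 s.
2. the knob, still out (over 5 mm), has its pointer at the green cup (pointer tip within 34 mm of the cup's centre) (value of joint selector_pull above 0.005 m and horizontal distance between pointer_tip and green_cup below 0.034 m), for 0.1 s.
At the end, for the whole second after the job is handed in: The knob is home in its notch (pulled out less than 2 mm) and at rest, its pointer tip within 34 mm horizontally of the green cup's centre (22 mm when it points straight at it) (value of joint selector_pull below 0.002 m and horizontal distance between pointer_tip and green_cup below 0.034 m and velocity of joint selector_pull below 0.01 m/s); the robot touches nothing.
It fails at once if the selector pin is forced: contact force on it above 30 N (contact force between selector_pin and anything else above 30 N).
It fails at once if the tin is moved more than 20 mm (distance of tin from where it was at the start of the episode above 0.02 m).
It fails at once if the tub is moved more than 20 mm (distance of tub from where it was at the start of the episode above 0.02 m).
It fails at once if the pen is moved more than 20 mm (distance of pen from where it was at the start of the episode above 0.02 m).
It fails at once if the knife is moved more than 20 mm (distance of knife from where it was at the start of the episode above 0.02 m).
It also fails if it takes over 48 s, if anything falls off the work surface, if the arm or the gripper's body presses on something with over 40 N, if the wrist force passes 120 N, or if a joint passes its speed limit or range.

ROBOT

A 6-joint arm with a two-finger parallel gripper is mounted at the origin on the work surface. World frame = base frame: x ahead of the robot, y to its left, z up, the work surface at z = 0. Lengths are in m, angles in rad, forces in N, time in s.
With the tool pointing down it reaches from about 0.35 to 0.775 m from the base axis. Payload 7.3 kg.
Tool frame: the origin (TCP) lies at the very end of the fingers, on their centre line; the grasp point (between the pads) lies 19 mm behind it; z points along the fingers, y is the line along which they close (so a half turn about z gives the same grasp; the last joint's range is limited). The gripper opens to 92 mm and grips with 3 to 60 N. Pads are 19 mm wide; open, the fingers measure 130 mm over their backs; the gripper's body (75 mm by 190 mm) begins 47 mm behind the grasp point.
Start: joints at [-1.342, 0.342, 1.524, -0, 1.275, -0.146], TCP at [0.192, -0.489, 0.206] pointing down, gripper open.
Joint ranges: [-2.53, 2.53], [-0.77, 2.02], [0.04, 2.7], [-1, 4.14], [0.28, 2.66], [-3.11, 3.11]. Speed limits (rad/s): [2.57, 2.57, 3.14, 3.14, 3.14, 3.14].

INTERFACE

Orientations are given as [roll, pitch, yaw] about the fixed x, y, z axes, in that order (R = Rz(yaw) Ry(pitch) Rx(roll)).
In Python, from cell import observe, read_camera, get_calibration, hand_in, search_frame gives the robot as it stands.
- The arm moves only by the tool step_arm, never from a script. Its argument "commands" is a list of rows, each an object with "translation": the shift along the tool's x, y, z in mm, a list of three; "roll": the turn about the tool's z in rad. In form: [{"translation": [x, y, z], "roll": roll}, ...]. A call has 1 to 20 rows; each row shifts and turns the commanded pose from where the row before left it, along the tool's axes as they then stand; what a row does not reach is not made up. A row lasts 1/12 s, in which the tool goes at most 41.7 mm and 7.16 degrees, less where a joint would pass 70% of its speed; a pose out of reach is approached as far as the arm can. A call is refused whole if a number of a shift passes 41.7 or a number of a turn 0.125, either way. A call with a gripper value outside its range is refused whole. "fingers" is the opening, from 0 (shut) to 1 (fully open), set as the call begins (left out, the last holds). The fingers move at their own pace and stop on an object; "grip_force" is the grip in N (left out, the last holds). Time passes only in rows, so rows that do not move let the fingers close. It gives the time, the measured TCP pose, the force, the opening and the grip force at its end, in the units of the state.
- observe(): the state, without advancing time (a new reading comes with each control period).
- read_camera(name): name is "side" or "top"; returns the picture (400x640x3 uint8, red, green, blue); there is no depth.
- get_calibration(name): a dict with "camera_matrix" (3x3 intrinsics, pixels), "world_from_camera" (4x4, takes a point from camera to world coordinates). Camera axes: x right, y up, looking along -z (the intrinsics and any distortion apply to the point x, -y, -z); pixel columns grow to the right and rows downward; lengths in m; the calibration is good to about 2 mm. A picture is of the moment at which its call begins. get_calibration takes no time and is no camera call.
- hand_in(): hands the job in; it is judged then, once.
Trained networks look in the newest picture that a camera, given by its name, has taken for a name from the list of things; names that differ only in an ending like _2 or _b are one class to them, and where a whole thing is asked for, a point or a joint stands for the part that bears it (a point fixed in the world has none). Each returns a list of dicts, best first, with "confidence" (0 to 1); they miss things now and then, are a little off and sometimes report something else, mostly with a low value. They report only what shows in the picture. A call takes as long as a camera call.
- search_frame(camera, name): "at" ([x, y, z] in m, in world coordinates, good to about 4 mm: the middle of the surface that is visible of it).
The state is a dict: "time": time; "qpos": joint angles; "qvel": joint speeds; "joint_efforts": joint torques, N m; "tool_pos": TCP position; "tool_rot": TCP orientation; "contact_force": force on the tool from outside, world axes, zero at the start; "torque": the same for the moment, N m; "opening": finger opening in m; "grip_force": force on a finger pad.
Only numpy, scipy, OpenCV 4.12 (cv2) and the standard library are available. Lean on these libraries where they do the work, as an engineer would, in place of code of your own. Each camera call takes 0.05 s, during which the arm holds its last target. There are 200 camera calls.

## Working session

There is one attempt and no reset: what is moved stays moved. The work goes in short steps, Python scripts to look and compute and a tool call to move; the robot and the scene stay as the last step left them, time stands still between calls to the robot, and variables do not carry over. Pictures are saved under pics/ and viewed, at most 10 in all, crops included, and the job is handed in when it is done.

Besides the shell and the picture viewer there is one more tool, called after "Emit:" as name([rows], argument=value, ...), one row to a line, values as JSON. step_arm: Moves the arm, as the interface text tells. Its arguments: {"type":"object","properties":{"commands":{"type":"array"},"fingers":{"type":"number"},"grip_force":{"type":"number"}},"required":["commands"]}

```bash
mkdir -p pics
python3 - <<'E'
from cell import *
import cv2
for c in ("top","side"):
    im=read_camera(c); cv2.imwrite(f"pics/{c}0.png",im[:,:,::-1])
    for n in ("dispenser","dial_center","selector_grip","pointer_tip","green_cup","amber_cup","black_cup","tub"):
        r=search_frame(c,n); print(c,n,[( [round(v,4) for v in d["at"]],round(d["confidence"],2)) for d in r[:2]])
s=observe();print(s)
E
```

```text
top dispenser [([0.5144, -0.1336, 0.0779], 0.84)]
top dial_center [([0.5153, -0.1364, 0.0823], 0.96), ([0.4927, 0.031, 0.119], 0.66)]
top selector_grip [([0.494, -0.1388, 0.1068], 0.84), ([0.5539, -0.1856, 0.0949], 0.4)]
top pointer_tip [([0.4934, -0.1376, 0.1054], 0.56), ([0.6792, -0.0447, 0.0035], 0.27)]
top green_cup [([0.5542, -0.1841, 0.1004], 0.69)]
top amber_cup [([0.5076, -0.0699, 0.0963], 0.63)]
top black_cup [([0.5593, -0.1143, 0.0932], 0.5)]
top tub [([0.4964, 0.0338, 0.1164], 0.65)]
side dispenser [([0.5144, -0.1908, 0.0801], 0.84)]
side dial_center [([0.5097, -0.1884, 0.0818], 0.86)]
side selector_grip [([0.494, -0.1523, 0.1085], 0.83)]
side pointer_tip [([0.495, -0.1542, 0.107], 0.87)]
side green_cup [([0.555, -0.1902, 0.0915], 0.8)]
side amber_cup [([0.5091, -0.0688, 0.0931], 0.45)]
side black_cup [([0.564, -0.1273, 0.0978], 0.73), ([0.5094, -0.0734, 0.0928], 0.52)]
side tub [([0.4871, 0.0079, 0.0937], 0.91)]
{'time': 0.9, 'qpos': array([-1.34198606e+00,  3.41955799e-01,  1.52416367e+00, -1.69963038e-05,
        1.27543027e+00, -1.46053591e-01]), 'qvel': array([ 0.00068413, -0.00082914,  0.00111594, -0.0011295 ,  0.00059236,
       -0.00079636]), 'joint_efforts': array([ 8.90803840e-04, -4.31115282e+01, -2.44477952e+01,  7.18918280e-02,
        4.83446417e-02, -1.36041851e-05]), 'tool_pos': array([ 0.19221122, -0.48852671,  0.2060412 ]), 'tool_rot': array([3.14155257e+00, 2.23324218e-05, 3.74868801e-01]), 'contact_force': array([-0.23743467,  0.0303383 ,  0.91855915]), 'torque': array([-0.00384206,  0.01381844, -0.00053273]), 'grip_force': 0.0, 'opening': 0.09197335431716283}
```

View pics/top0.png

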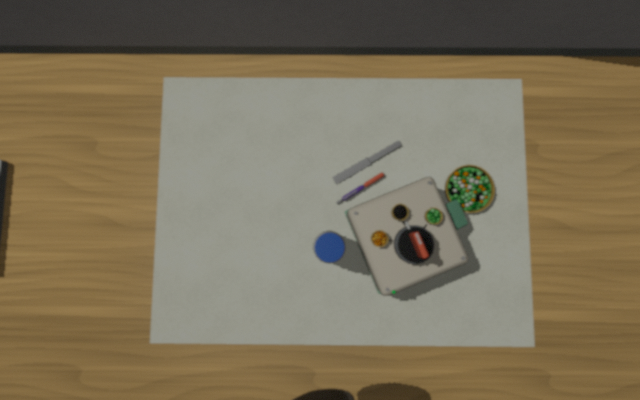

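View pics/side0.png

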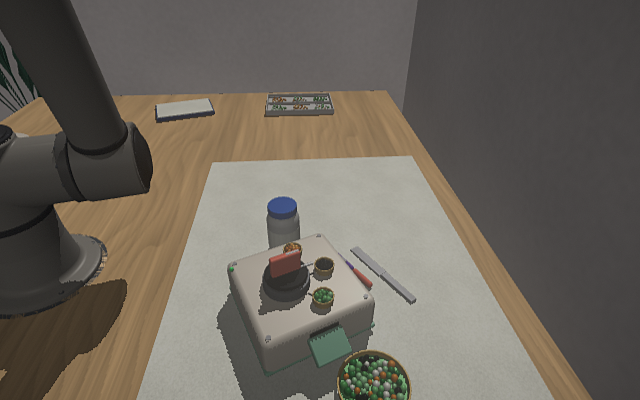

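The top view shows the knob at about (415,245), with the black cup at (401,212), green at (434,217) and amber at (381,239). The pointer is towards the black cup. Green is clockwise of black (towards -y), with the tin at (470,190) and the tub at (330,247). Next I'll fit the dispenser pose to these.

```bash
cat > h.py <<'E'
import numpy as np, cv2
from cell import *
def proj(c,P):
    k=get_calibration(c); T=np.linalg.inv(np.array(k["world_from_camera"])); K=np.array(k["camera_matrix"])
    p=(T[:3,:3]@np.atleast_2d(P).T).T+T[:3,3]; p=p*[1,-1,-1]; q=(K@p.T).T; return q[:,:2]/q[:,2:]
def cent(im,c,box,which):
    x0,y0,x1,y1=box; h=cv2.cvtColor(im[y0:y1,x0:x1],cv2.COLOR_RGB2HSV).astype(int); H,S,V=h[...,0],h[...,1],h[...,2]
    m={'green':(H>40)&(H<85)&(S>90),'amber':(H>8)&(H<22)&(S>140),'coral':((H<8)|(H>172))&(S>90),'cup':(S>70)|(V<60)}[which]
    y,x=np.nonzero(m); return np.array([(x.min()+x.max())/2+x0,(y.min()+y.max())/2+y0]) if len(x) else None, np.array([x.mean()+x0,y.mean()+y0]), len(x)
E
python3 - <<'E'
from h import *
from scipy.optimize import least_squares
t=cv2.imread("pics/top0.png")[:,:,::-1].copy(); s=cv2.imread("pics/side0.png")[:,:,::-1].copy()
obs=[]
for c,im,n,box,w in [("top",t,"g",(422,206,446,228),'green'),("top",t,"a",(370,229,392,249),'amber'),("top",t,"b",(391,203,410,221),'cup'),
 ("side",s,"g",(308,284,338,308),'green'),("side",s,"a",(280,240,305,250),'amber'),("side",s,"b",(312,254,336,280),'cup'),("top",t,"k",(400,225,435,262),'coral'),("side",s,"k",(262,244,306,282),'coral')]:
    r=cent(im,c,box,w); print(c,n,r); obs.append((c,n,r[1]))
def model(p):
    off={'g':-np.radians(58),'a':np.radians(58),'b':0}; P={}
    for k,a in off.items(): P[k]=[p[0]+.072*np.cos(p[2]+a),p[1]+.072*np.sin(p[2]+a),.092 if k!='b' else .088]
    P['k']=[p[0],p[1],.1285]; return P
def res(p):
    P=model(p); r=[]
    for c,n,o in obs:
        if (c,n) in (("side","a"),): continue
        r+=list(proj(c,P[n])[0]-o)
    return r
f=least_squares(res,[.494,-.139,.4],loss='soft_l1'); print(f.x,np.degrees(f.x[2]),np.round(res(f.x),1))
big=cv2.resize(np.hstack([t[190:290,340:500],s[220:320,230:390]]),None,fx=2.5,fy=2.5,interpolation=cv2.INTER_NEAREST)
p=f.x
for c,ox,oy in(("top",340,190),("side",230-160,220)):
    pts=[(v,(255,0,255)) for v in model(p).values()]
    for a in(26,-26):
        pts.append(([p[0]+a/1e3*np.cos(p[2]),p[1]+a/1e3*np.sin(p[2]),.1465],(0,0,255)))
    for v,col in pts:
        q=(proj(c,v)[0]-[ox,oy]+.5)*2.5; cv2.circle(big,tuple(int(i) for i in q),3,col,1)
cv2.imwrite("pics/fit.png",big[:,:,::-1])
E
```

```text
top g (array([433.5, 215.5]), array([433.31034483, 215.86896552]), 145)
top a (array([379.5, 238. ]), array([379.33714286, 238.31428571]), 175)
top b (array([400.5, 212. ]), array([400.23706897, 212.05172414]), 232)
side g (array([321.5, 295. ]), array([320.4       , 294.53333333]), 15)
side a (array([292., 246.]), array([292.30434783, 247.2173913 ]), 23)
side b (array([322.5, 266. ]), array([323.6812749 , 266.38645418]), 251)
top k (array([418.5, 244.5]), array([418.64133739, 245.09118541]), 329)
side k (array([284. , 263.5]), array([284.24028269, 263.25795053]), 566)
[ 0.49364903 -0.14391745  0.3878122 ] 22.220002396788313 [ 0.2  0.2 -0.4 -0.1 -0.8 -0.   1.2  2.  -0.6  0.3 -0.5 -0.2 -0.5  0.1]
```

View pics/fit.png

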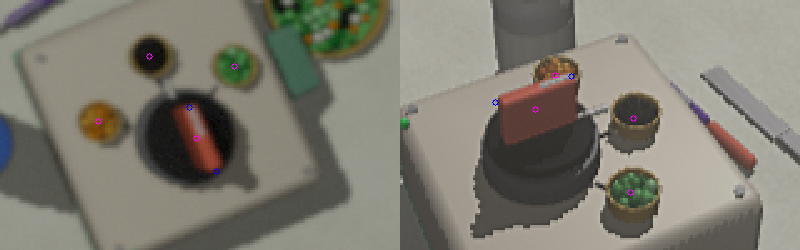

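The fit puts the axis at (0.4935, -0.144) with a bar yaw of 22.2°, and the markers sit on the cups and the bar in both views. Green needs a clockwise turn, which is tool roll +. I'll move above the knob now.

Emit:
step_arm([
  {"translation": [25.4,-13.2,0],"roll": 0},
  {"translation": [25.4,-13.2,0],"roll": 0},
  {"translation": [25.4,-13.2,0],"roll": 0},
  {"translation": [25.4,-13.2,0],"roll": 0},
  {"translation": [25.4,-13.2,0],"roll": 0},
  {"translation": [25.4,-13.2,0],"roll": 0},
  {"translation": [25.4,-13.2,0],"roll": 0},
  {"translation": [25.4,-13.2,0],"roll": 0},
  {"translation": [25.4,-13.2,0],"roll": 0},
  {"translation": [25.4,-13.2,0],"roll": 0},
  {"translation": [25.4,-13.2,0],"roll": 0},
  {"translation": [25.4,-13.2,0],"roll": 0},
  {"translation": [25.4,-13.2,0],"roll": 0},
  {"translation": [25.4,-13.2,0],"roll": 0},
  {"translation": [25.4,-13.2,0],"roll": 0},
  {"translation": [25.4,-13.2,0],"roll": 0},
  {"translation": [0,0,0],"roll": -0.013},
  {"translation": [0,0,0],"roll": 0},
  {"translation": [0,0,0],"roll": 0},
], fingers=0.6, grip_force=5)

```text
time: 2.48
tool_pos: [0.4927, -0.1434, 0.2059]
tool_rot: [3.142, 0.001, 0.388]
contact_force: [-0.5, -0.4, 0.7]
opening: 0.0553
grip_force: 0.0
```

Emit:
step_arm([
  {"translation": [0.5,0.8,15],"roll": 0},
  {"translation": [0,0,15],"roll": 0},
  {"translation": [0,0,15],"roll": 0},
  {"translation": [0,0,10],"roll": 0},
  {"translation": [0,0,10],"roll": 0},
  {"translation": [0,0,10],"roll": 0},
  {"translation": [0,0,8],"roll": 0},
  {"translation": [0,0,5],"roll": 0},
  {"translation": [0,0,0],"roll": 0},
  {"translation": [0,0,0],"roll": 0},
])

```text
time: 3.32
tool_pos: [0.4939, -0.1439, 0.118]
tool_rot: [3.142, 0.0, 0.388]
contact_force: [0.6, 0.0, -0.1]
opening: 0.0549
grip_force: 0.0
```

Run:
```python
from h import *
t=read_camera("top");s=read_camera("side")
big=cv2.resize(np.hstack([t[190:290,340:500],s[200:300,210:370]]),None,fx=2.5,fy=2.5,interpolation=cv2.INTER_CUBIC)
cv2.imwrite("pics/above.png",big[:,:,::-1])
```

```text
(no output)
```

View pics/above.png

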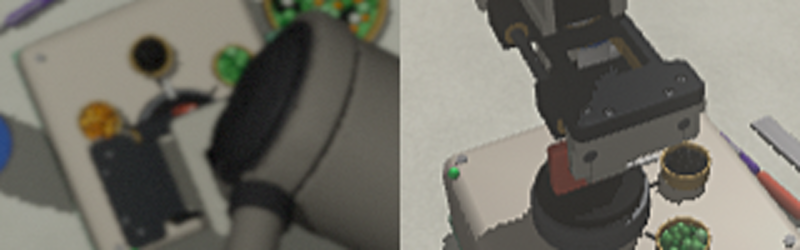

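The bar lies between the fingers, visible at about (565,170) in the right crop. I'll close gently first.

Emit:
step_arm([
  {"translation": [0,0,0],"roll": 0},
  {"translation": [0,0,0],"roll": 0},
  {"translation": [0,0,0],"roll": 0},
  {"translation": [0,0,0],"roll": 0},
  {"translation": [0,0,0],"roll": 0},
  {"translation": [0,0,0],"roll": 0},
  {"translation": [0,0,0],"roll": 0},
  {"translation": [0,0,0],"roll": 0},
  {"translation": [0,0,0],"roll": 0},
  {"translation": [0,0,0],"roll": 0},
], fingers=0, grip_force=5)

```text
time: 4.25
tool_pos: [0.4941, -0.1444, 0.1181]
tool_rot: [3.141, -0.0, 0.388]
contact_force: [1.9, -2.7, -1.7]
opening: 0.0118
grip_force: 5.0
```

Run:
```python
from cell import *
s=observe();print({k:s[k] for k in("contact_force","torque","grip_force","opening","tool_pos")})
```

```text
{'contact_force': array([ 1.87899175, -2.73330636, -1.67126769]), 'torque': array([-0.57560617, -0.15628709,  0.02107502]), 'grip_force': 4.996807985007763, 'opening': 0.011761313815563975, 'tool_pos': array([ 0.49409808, -0.14435448,  0.118087  ])}
```

Emit:
step_arm([
  {"translation": [0,0.6,0],"roll": 0},
  {"translation": [0,0,0],"roll": 0},
  {"translation": [0,0,0],"roll": 0},
  {"translation": [0,0,0],"roll": 0},
], grip_force=25)

```text
time: 4.58
tool_pos: [0.4941, -0.1444, 0.1181]
tool_rot: [3.141, -0.0, 0.388]
contact_force: [0.8, -1.9, 0.2]
opening: 0.0112
grip_force: 25.0
```

Emit:
step_arm([
  {"translation": [0,0,-1],"roll": 0},
  {"translation": [0,0,-1],"roll": 0},
  {"translation": [0,0,-1],"roll": 0},
  {"translation": [0,0,-1],"roll": 0},
  {"translation": [0,0,-1],"roll": 0},
  {"translation": [0,0,-1],"roll": 0},
  {"translation": [0,0,-1],"roll": 0},
  {"translation": [0,0,-1],"roll": 0},
  {"translation": [0,0,-1],"roll": 0},
  {"translation": [0,0,-1],"roll": 0},
  {"translation": [0,0,-1],"roll": 0},
  {"translation": [0,0,-1],"roll": 0},
  {"translation": [0,0,-1],"roll": 0},
  {"translation": [0,0,0],"roll": 0},
  {"translation": [0,0,0],"roll": 0},
  {"translation": [0,0,0],"roll": 0},
])

```text
time: 5.92
tool_pos: [0.494, -0.1443, 0.1309]
tool_rot: [-3.141, 0.0, 0.388]
contact_force: [2.7, -2.6, -10.5]
opening: 0.0116
grip_force: 25.0
```

The knob is out by about 12.8 mm and the -10.5 N reading matches the spring. The green notch centre lies 46–54° or 62–70° clockwise. I'll turn to 47° first, holding it clear.

Emit:
step_arm([
  {"translation": [0,0,0],"roll": 0.03},
  {"translation": [0,0,0],"roll": 0.05},
  {"translation": [0,0,0],"roll": 0.05},
  {"translation": [0,0,0],"roll": 0.05},
  {"translation": [0,0,0],"roll": 0.05},
  {"translation": [0,0,0],"roll": 0.05},
  {"translation": [0,0,0],"roll": 0.05},
  {"translation": [0,0,0],"roll": 0.05},
  {"translation": [0,0,0],"roll": 0.05},
  {"translation": [0,0,0],"roll": 0.05},
  {"translation": [0,0,0],"roll": 0.05},
  {"translation": [0,0,0],"roll": 0.05},
  {"translation": [0,0,0],"roll": 0.05},
  {"translation": [0,0,0],"roll": 0.05},
  {"translation": [0,0,0],"roll": 0.05},
  {"translation": [0,0,0],"roll": 0.05},
  {"translation": [0,0,0],"roll": 0.04},
  {"translation": [0,0,0],"roll": 0},
  {"translation": [0,0,0],"roll": 0},
])

```text
time: 7.5
tool_pos: [0.4939, -0.1434, 0.1308]
tool_rot: [-3.14, 0.001, -0.431]
contact_force: [3.2, 1.5, -10.4]
opening: 0.0115
grip_force: 25.0
```

```bash
cat > o.py <<'E'
from cell import *
s=observe();print(s["time"],s["contact_force"].round(1),s["torque"].round(3),s["tool_pos"].round(4),s["tool_rot"].round(4),s["opening"])
E
python3 o.py
```

```text
7.5 [  3.2   1.5 -10.4] [ 0.413 -0.517 -0.03 ] [ 0.4939 -0.1434  0.1308] [-3.1403e+00  1.1000e-03 -4.3100e-01] 0.01147981101264635
```

Emit:
step_arm([
  {"translation": [0,0,1],"roll": 0},
  {"translation": [0,0,1],"roll": 0},
  {"translation": [0,0,1],"roll": 0},
  {"translation": [0,0,1],"roll": 0},
  {"translation": [0,0,0.7],"roll": 0},
  {"translation": [0,0,0.6],"roll": 0},
  {"translation": [0,0,0],"roll": 0},
  {"translation": [0,0,0],"roll": 0},
], grip_force=15)

```text
time: 8.17
tool_pos: [0.494, -0.1438, 0.1256]
tool_rot: [-3.141, 0.001, -0.432]
contact_force: [2.7, 5.0, -8.4]
opening: 0.0118
grip_force: 15.0
```

```bash
python3 o.py
```

```text
8.1667 [ 2.7  5.  -8.4] [ 0.955 -0.45   0.006] [ 0.494  -0.1438  0.1256] [-3.1408e+00  7.0000e-04 -4.3200e-01] 0.01175583018338587
```

Emit:
step_arm([
  {"translation": [0,0,0.4],"roll": 0},
  {"translation": [0,0,0.2],"roll": 0},
  {"translation": [0,0,0],"roll": 0},
  {"translation": [0,0,0],"roll": 0},
])

```text
time: 8.5
tool_pos: [0.494, -0.1438, 0.1251]
tool_rot: [-3.141, 0.001, -0.432]
contact_force: [2.6, 4.5, -8.3]
opening: 0.0115
grip_force: 15.0
```

```bash
python3 o.py
```

```text
8.5 [ 2.6  4.5 -8.3] [ 1.008 -0.447 -0.009] [ 0.494  -0.1438  0.1251] [-3.1408e+00  6.0000e-04 -4.3190e-01] 0.01152638055798835
```

Emit:
step_arm([
  {"translation": [0,0,0.4],"roll": 0},
  {"translation": [0,0,0.4],"roll": 0},
  {"translation": [0,0,0],"roll": 0},
  {"translation": [0,0,0],"roll": 0},
])

```text
time: 8.83
tool_pos: [0.494, -0.1438, 0.1243]
tool_rot: [-3.141, 0.001, -0.432]
contact_force: [2.1, 5.2, -8.5]
opening: 0.0117
grip_force: 15.0
```

```bash
python3 o.py
```

```text
8.8333 [ 2.1  5.2 -8.5] [ 0.967 -0.348 -0.033] [ 0.494  -0.1438  0.1243] [-3.1408e+00  5.0000e-04 -4.3190e-01] 0.011683867908188515
```

Emit:
step_arm([
  {"translation": [0,0,0.5],"roll": 0},
  {"translation": [0,0,0.5],"roll": 0},
  {"translation": [0,0,0.5],"roll": 0},
  {"translation": [0,0,0.5],"roll": 0},
  {"translation": [0,0,0],"roll": 0},
  {"translation": [0,0,0],"roll": 0},
])

```text
time: 9.33
tool_pos: [0.494, -0.1438, 0.1224]
tool_rot: [-3.141, 0.0, -0.432]
contact_force: [1.9, 5.2, -8.1]
opening: 0.0121
grip_force: 15.0
```

```bash
python3 o.py
```

```text
9.3333 [ 1.9  5.2 -8.1] [ 1.039 -0.355  0.014] [ 0.494  -0.1438  0.1224] [-3.1409e+00  5.0000e-04 -4.3190e-01] 0.01208963608457721
```

The force is still the spring pull at 4.3 mm, well below plate level, so the pin is in the notch. I'll keep lowering.

Emit:
step_arm([
  {"translation": [0,0,0.5],"roll": 0},
  {"translation": [0,0,0.5],"roll": 0},
  {"translation": [0,0,0.5],"roll": 0},
  {"translation": [0,0,0.5],"roll": 0},
  {"translation": [0,0,0.5],"roll": 0},
  {"translation": [0,0,0.5],"roll": 0},
  {"translation": [0,0,0],"roll": 0},
  {"translation": [0,0,0],"roll": 0},
])

```text
time: 10.0
tool_pos: [0.494, -0.1438, 0.1195]
tool_rot: [-3.141, 0.0, -0.432]
contact_force: [1.8, 5.3, -6.7]
opening: 0.0114
grip_force: 15.0
```

```bash
python3 o.py
```

```text
10.0 [ 1.8  5.3 -6.7] [ 1.022 -0.318  0.022] [ 0.494  -0.1438  0.1195] [-3.1408e+00  3.0000e-04 -4.3200e-01] 0.011436889037296382
```

Now 1.4 mm from home with the spring force falling as expected, so I'll release and let it drop.

Emit:
step_arm([
  {"translation": [0,0,0],"roll": 0},
  {"translation": [0,0,0],"roll": 0},
  {"translation": [0,0,0],"roll": 0},
  {"translation": [0,0,0],"roll": 0},
  {"translation": [0,0,0],"roll": 0},
  {"translation": [0,0,0],"roll": 0},
  {"translation": [0,0,0],"roll": 0},
  {"translation": [0,0,0],"roll": 0},
], fingers=0.6)

```text
time: 10.67
tool_pos: [0.4941, -0.1445, 0.1193]
tool_rot: [3.141, -0.0, -0.432]
contact_force: [0.4, -0.4, 0.5]
opening: 0.0544
grip_force: 0.0
```

Emit:
step_arm([
  {"translation": [0,0,-5],"roll": 0},
  {"translation": [0,0,-10],"roll": 0},
  {"translation": [0,0,-15],"roll": 0},
  {"translation": [0,0,-20],"roll": 0},
  {"translation": [0,0,-20],"roll": 0},
  {"translation": [0,0,-20],"roll": 0},
  {"translation": [-30,0,-10],"roll": 0},
  {"translation": [-30,0,0],"roll": 0},
  {"translation": [-30,0,0],"roll": 0},
  {"translation": [0,0,0],"roll": 0},
  {"translation": [0,0,0],"roll": 0},
])

```text
time: 11.58
tool_pos: [0.412, -0.1064, 0.2207]
tool_rot: [3.142, -0.002, -0.432]
contact_force: [0.5, 0.4, -0.6]
opening: 0.0556
grip_force: 0.0
```

```bash
python3 o.py
python3 - <<'E'
from h import *
t=read_camera("top");s=read_camera("side")
big=cv2.resize(np.hstack([t[190:290,340:500],s[220:320,230:390]]),None,fx=2.5,fy=2.5,interpolation=cv2.INTER_CUBIC)
c=np.array([.4938,-.1440]);y=.388-.819
# expected bar top corners in side view, home vs 7.5 mm up
for dz,col in((0,(0,255,0)),(.0075,(0,0,255))):
  for e in(.026,-.026):
    q=(proj("side",[*(c+e*np.array([np.cos(y),np.sin(y)])),.1465+dz])[0]-[70,220]+.5)*2.5
    cv2.circle(big,tuple(int(i) for i in q),3,col,1)
cv2.imwrite("pics/end.png",big[:,:,::-1])
E
```

```text
11.5833 [ 0.5  0.4 -0.6] [ 0.028  0.026 -0.004] [ 0.412  -0.1064  0.2207] [ 3.1415e+00 -2.4000e-03 -4.3200e-01] 0.055595402628486085
```

View pics/end.png

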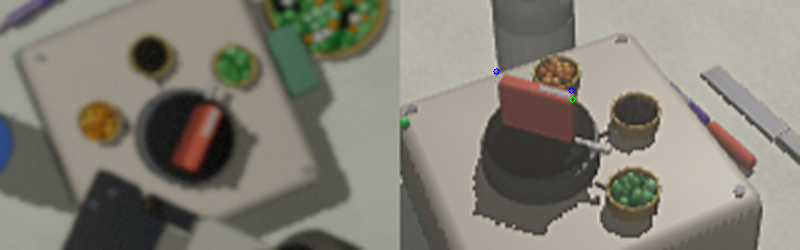

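The bar now points at the green cup. The image offset between home and raised is small, so I'll check the height numerically against the first picture.

Run:
```python
from h import *
s0=cv2.imread("pics/side0.png")[:,:,::-1].copy(); s=read_camera("side")
print(cent(s0,"side",(262,244,306,284),'coral'),cent(s,"side",(262,244,306,284),'coral'))
c=[.4938,-.1440]
print(proj("side",[[*c,.1285],[*c,.136]]))
big=np.hstack([cv2.resize(i[235:305,240:320],None,fx=5,fy=5,interpolation=cv2.INTER_NEAREST) for i in(s0,s)])
cv2.imwrite("pics/z.png",big[:,:,::-1])
```

```text
(array([284. , 263.5]), array([284.24028269, 263.25795053]), 566) (array([285., 263.]), array([284.04444444, 262.89074074]), 540)
[[283.87335575 263.38852085]
 [283.6270593  260.05372278]]
```

View pics/z.png

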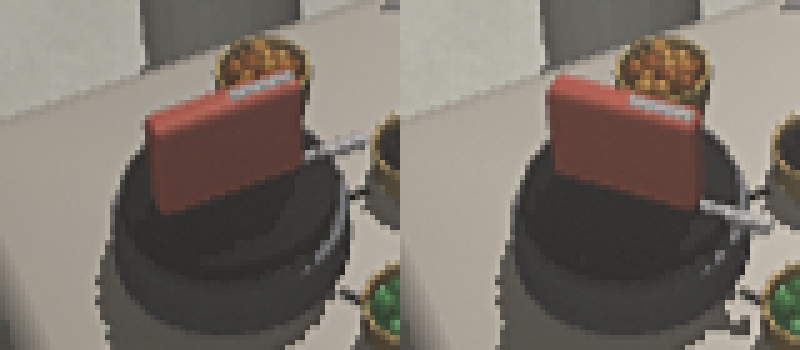

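Side by side, the disc sits at the same height in the collar. The bar centroid differs by 0.4 px, where resting on the plate would give 3.3 px. So the knob is home, and I'll hand in.

```bash
python3 -c "
from cell import *
print(hand_in())"
```

```text
the job is handed in; nothing more can be done
None
```

I turned the selector about 47° to the green cup and let it drop home in the notch. The final picture shows it seated, the gripper is open and clear, and I've handed the job in, but no verdict came back.

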